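Clip the inspection torch into its charging dock

TASK

Put the inspection torch back on its charging dock: press its barrel down into both spring clips until it is fully home in them, with the tail cap facing the charging block and a gap of no more than 15 mm between them (touching is fine). Let go of it and leave the other things on the bench where they are.

Things in the scene. Friction and masses are not known exactly. Their poses are not given: they have to be found in the camera images.
- torch_mid (a point): Centre of the torch's round black barrel, on its axis; grip here. Barrel 30 mm in diameter, 123 mm long (61.5 mm either side). The torch (180 mm, 200 to 330 g) lies level on the bench, its axis 22 mm up. x axis: along the torch from tail to head; z is up at the start. It balances about 10 mm from here towards the head, so it may tip a little in the fingers.
- torch_tail (a point): Centre of the outer face of the torch's tail cap, on the torch's axis, 73.5 mm from torch_mid towards -x. The tail cap is black, six-sided, 44 mm across flats and only 12 mm long.
- torch_head (a point): Centre of the lens, the outer face of the torch's head, on the axis, 106.5 mm from torch_mid towards +x. The head is bright aluminium, six-sided, 44 mm across flats and 45 mm long.
- dock_seat (a point): Where torch_mid belongs: on the clips' common axis, half-way between them, 44 mm above the bench. The dock is fixed: wooden base 190 x 70 x 12 mm with two clips and a charging block. x axis: along the dock, away from the block, so the seated torch's x axis points the same way; z up. With torch_mid exactly here the tail cap is 8 mm from the block.
- dock_clip (a point): Centre of the clip farther from the block, 35 mm from dock_seat (the other is 35 mm the other way). Upward-open steel C clips, 12 mm wide along x, 58 mm free between. Sprung jaws: 23 mm apart at the lips (10 mm up), flared to 34 mm at the top (20 mm up). The barrel meets them 20 mm above home; pressing it in takes 12 to 18 N; it then rests on a stop, its axis at this height.
- dock_block (a point): Centre of the charging block's face that looks to the clips, 81.5 mm from dock_seat towards the dock's -x, at the height of the clips' axis. The block is black, upright, 60 mm wide, 25 mm thick, its top 72 mm above the bench.
- vial0: Amber jar with a white cap, 42 mm in diameter, 78 mm tall, standing; origin at the centre of its underside. To be left alone.
- vial1: A second such amber jar. To be left alone.
- starknob: Loose red five-lobed clamping knob, 64 mm across, 30 mm high, lying on the bench; origin at the centre of its underside. To be left alone.
- driver: Screwdriver lying on the bench at the robot's left; origin under it. To be left alone.
Not all that is in view belongs to the job. What is meant by the part that bears torch_mid is not green, and is the smaller of those in its own colour.

How it is judged:
By the outcome, as a careful person would: the job done as asked, in the order asked, and still so for the second after the job is handed in, with the robot touching nothing.
It also fails if it takes over 46 s, if anything falls off the work surface, if the arm or the gripper's body presses on something with over 40 N, if the wrist force passes 120 N, or if a joint passes its speed limit or range.

ROBOT

A 6-joint arm with a two-finger parallel gripper is mounted at the origin on the work surface. World frame = base frame: x ahead of the robot, y to its left, z up, the work surface at z = 0. Lengths are in mm, angles in degrees, forces in N, time in s.
With the tool pointing down it reaches from about 350 to 850 mm from the base axis. Payload 8.1 kg.
Tool frame: the origin (TCP) lies at the very end of the fingers, on their centre line; the grasp point (between the pads) lies 19 mm behind it; z points along the fingers, y is the line along which they close (so a half turn about z gives the same grasp; the last joint's range is limited). The gripper opens to 85 mm and grips with 20 to 120 N. Pads are 22 mm wide; open, the fingers measure 114 mm over their backs; the gripper's body (76 mm by 85 mm) begins 54 mm behind the grasp point. The pads swing forward as they close: fully open they stand 13 mm farther back than shut.
Start: joints at [-74.909, 7.471, 85.268, -0, 87.261, -4.893], TCP at [205.082, -563.867, 231.292] pointing down, gripper open.
Joint ranges: [-169.43, 169.43], [-51.17, 129.36], [1.28, 143.12], [-76.62, 256.62], [0, 156.53], [-152.29, 152.29]. Speed limits (degrees/s): [136.94, 136.94, 159.86, 180, 180, 180].

INTERFACE

Orientations are given as [roll, pitch, yaw] about the fixed x, y, z axes, in that order (R = Rz(yaw) Ry(pitch) Rx(roll)).
In Python, from bench import * gives the robot as it stands.
- The arm moves only by the tool play_rows, never from a script. Its argument "increments" is a list of rows, each a list of 3 entries, a list of its own where there are three numbers: the gripper's target within -1 to 1 (fully open at 1, half-way at 0, shut at -1), then the shift along the tool's x, y, z in mm, then the turn about the tool's z in rad. A call has 1 to 12 rows; each row shifts and turns the commanded pose from where the row before left it, along the tool's axes as they then stand; what a row does not reach is not made up. A row lasts 1/12 s, in which the tool goes at most 41.7 mm and 7.16 degrees, less where a joint would pass 70% of its speed; a pose out of reach is approached as far as the arm can. A call is refused whole if a number of a shift passes 41.7 or a number of a turn 0.125, either way. A call with a gripper value outside its range is refused whole. The fingers move at their own pace and stop on an object; "force" is the grip in N (left out, the last holds). Time passes only in rows, so rows that do not move let the fingers close. It gives the time, the measured TCP pose, the force, the opening and the grip force at its end, in the units of the state.
- sense(): the state, without advancing time (a new reading comes with each control period).
- snapshot(name): name is "scene" or "top" or "wrist"; returns a dict with "color" (384x512x3 uint8, red, green, blue), "intrinsics" (3x3 intrinsics, pixels), "world_from_camera" (4x4, takes a point from camera to world coordinates). Camera axes: x right, y down, z forward; pixel columns grow to the right and rows downward; lengths in mm; the calibration is good to about 2 mm. The wrist camera is an equidistant fisheye: a pixel r from the principal point sees the ray r / f radians off the axis. A picture is of the moment at which its call begins. There is no depth.
- hand_in(): hands the job in; it is judged then, once.
Trained networks look in a picture, given as the dict that the camera call returned (one of the last four; its "shot" number tells which), for a name from the list of things; names that differ only in an ending like _2 or _b are one class to them, and where a whole thing is asked for, a point or a joint stands for the part that bears it (a point fixed in the world has none). Each returns a list of dicts, best first, with "p" (0 to 1); they miss things now and then, are a little off and sometimes report something else, mostly with a low value. They report only what shows in the picture. A call takes as long as a camera call. They do not tell look-alikes from the thing itself.
- find_in(query, picture): "xyz" ([x, y, z] in mm, in the coordinates of the camera as it stood for that picture, good to about 4 mm: the middle of the surface that is visible of it).
- regions_of(query, picture): "mask" (384x512 bool, what is visible of it).
- pinpoint(query, picture): "xyz" ([x, y, z] in mm, in the coordinates of the camera as it stood for that picture, good to about 4 mm: a listed point, or the origin of a listed thing).
The state is a dict: "time": time; "joint_pos": joint angles; "qd": joint speeds; "joint_efforts": joint torques, N m; "tool_pos": TCP position; "tcp_rot": TCP orientation; "ft_force": force on the tool from outside, world axes, zero at the start; "wrist_torque": the same for the moment, N m; "finger_gap": finger opening in mm; "grip_force": force on a finger pad.
Only numpy, scipy, OpenCV 4.12 (cv2) and the standard library are available. Lean on these libraries where they do the work, as an engineer would, in place of code of your own. Each camera call takes 0.05 s, during which the arm holds its last target. There are 200 camera calls.

## Working session

There is one attempt and no reset: what is moved stays moved. The work goes in short steps, Python scripts to look and compute and a tool call to move; the robot and the scene stay as the last step left them, time stands still between calls to the robot, and variables do not carry over. Pictures are saved under pics/ and viewed, at most 10 in all, crops included, and the job is handed in when it is done.

Besides the shell and the picture viewer there is one more tool, called after "Call:" as a command line: name --argument value ..., lists and objects as JSON in quotes. play_rows: Moves the arm, as the interface text tells. Its arguments: {"type":"object","properties":{"increments":{"type":"array","items":{"type":"array"}},"force":{"type":"number"}},"required":["increments"]}

```bash
mkdir -p pics; cat > h.py <<'E'
from bench import *
import numpy as np, cv2
def W(p,xyz):
    T=np.array(p["world_from_camera"]); return T[:3,:3]@np.array(xyz)+T[:3,3]
def save(p,n): cv2.imwrite(f"pics/{n}.png",p["color"][:,:,::-1])
E
python3 - <<'E'
from h import *
for c in ("scene","top"):
    p=snapshot(c); save(p,c+"1"); K=np.array(p["intrinsics"])
    for q in ["torch_mid","torch_tail","torch_head","dock_seat","dock_clip","dock_block","vial0","starknob","driver"]:
        for d in pinpoint(q,p)[:4]:
            if d["p"]<.15: continue
            u=K@np.array(d["xyz"]); print(c,q,round(d["p"],2),W(p,d["xyz"]).round(0),(u[:2]/u[2]).round(0))
a=cv2.imread("pics/scene1.png");b=cv2.imread("pics/top1.png")
E
```

```text
scene torch_mid 0.95 [623. 227.  24.] [301. 215.]
scene torch_mid 0.75 [338. 261.  32.] [294. 155.]
scene torch_mid 0.62 [632.  26.  20.] [231. 224.]
scene torch_tail 0.85 [694. 230.  24.] [308. 233.]
scene torch_tail 0.82 [278. 183.  29.] [269. 147.]
scene torch_tail 0.82 [699.  -6.  23.] [221. 241.]
scene torch_head 0.96 [513. 220.  26.] [292. 190.]
scene torch_head 0.96 [533.  73.  24.] [245. 198.]
scene torch_head 0.65 [423. 373.  33.] [333. 168.]
scene torch_head 0.49 [412.  33.   2.] [229. 180.]
scene dock_seat 0.7 [ 543. -246.   48.] [134. 202.]
scene dock_block 0.93 [ 621. -253.   47.] [128. 221.]
scene dock_block 0.52 [448. 484.   6.] [366. 177.]
scene vial0 0.98 [778. -34.   1.] [212. 271.]
scene vial0 0.8 [779.  48.   3.] [245. 268.]
scene starknob 0.72 [408.  32.   5.] [229. 178.]
scene starknob 0.62 [ 625. -252.   48.] [128. 222.]
scene driver 0.55 [ 541. -245.   47.] [135. 202.]
scene driver 0.47 [451. 484.   3.] [367. 178.]
top torch_mid 0.87 [336. 266.  33.] [190. 279.]
top torch_mid 0.63 [616. 232.  22.] [207. 168.]
top torch_tail 0.87 [694. 237.  23.] [205. 138.]
top torch_tail 0.8 [694.  -4.  20.] [297. 138.]
top torch_tail 0.73 [272. 186.  30.] [224. 306.]
top torch_head 0.77 [517. 224.  25.] [209. 206.]
top torch_head 0.77 [424. 381.  31.] [145. 243.]
top torch_head 0.67 [533.  76.  22.] [267. 199.]
top dock_seat 0.69 [ 542. -246.   43.] [397. 192.]
top dock_block 0.91 [ 623. -249.   46.] [396. 160.]
top vial0 0.67 [781.  48.  -0.] [276. 110.]
top vial0 0.59 [780. -29.   1.] [304. 110.]
top vial0 0.54 [ 541. -246.   46.] [397. 192.]
top starknob 0.66 [408.  32.   2.] [285. 248.]
```

View pics/scene1.png

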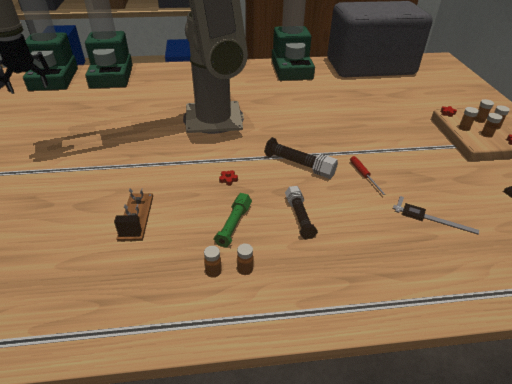

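View pics/top1.png

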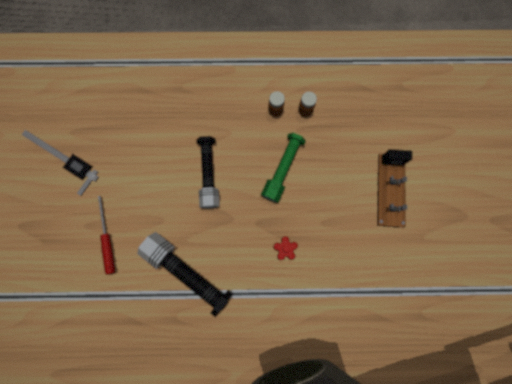

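```bash
cat >> h.py <<'E'
from scipy.spatial.transform import Rotation as Ro
def plan(xyz,yawy=None):
    # shift in tool axes to reach xyz; yawy: wanted world direction (deg) of tool y (mod 180)
    s=sense(); R=Ro.from_euler('xyz',s["tcp_rot"],degrees=True).as_matrix()
    d=R.T@(np.array(xyz)-s["tool_pos"]); print("t",round(s["time"],2),"pos",np.round(s["tool_pos"],1),"rot",np.round(s["tcp_rot"],2),"shift",d.round(1))
    if yawy is not None:
        a=np.degrees(np.arctan2(R[1,1],R[0,1])); e=(yawy-a+90)%180-90
        print("turn about tool z rad",round(-np.radians(e),4),"j6",round(s["joint_pos"][5],1),"F",np.round(s["ft_force"],1),"grip",s["grip_force"],s["finger_gap"])
E
python3 - <<'E'
from h import *
p=cv2.imread("pics/scene1.png"); save
a=p[125:250,205:345]; cv2.imwrite("pics/crop1.png",cv2.resize(a,None,fx=4.5,fy=4.5,interpolation=cv2.INTER_CUBIC))
T=snapshot("wrist");t=np.array(T["world_from_camera"]);s=sense()
R=Ro.from_euler('xyz',s["tcp_rot"],degrees=True).as_matrix()
print("cam in tool",(R.T@(t[:3,3]-s["tool_pos"])).round(0),(R.T@t[:3,2]).round(2))
plan([545,-246,250],90)
E
```

```text
cam in tool [  67.    1. -142.] [-0.27  0.    0.96]
t 1.05 pos [ 205.1 -563.9  231.3] rot [180.     0.    19.98] shift [ 428.1 -182.6  -18.7]
turn about tool z rad 0.3488 j6 -4.9 F [0.2 0.  1. ] grip 0.0 85.18273385852987
```

View pics/crop1.png

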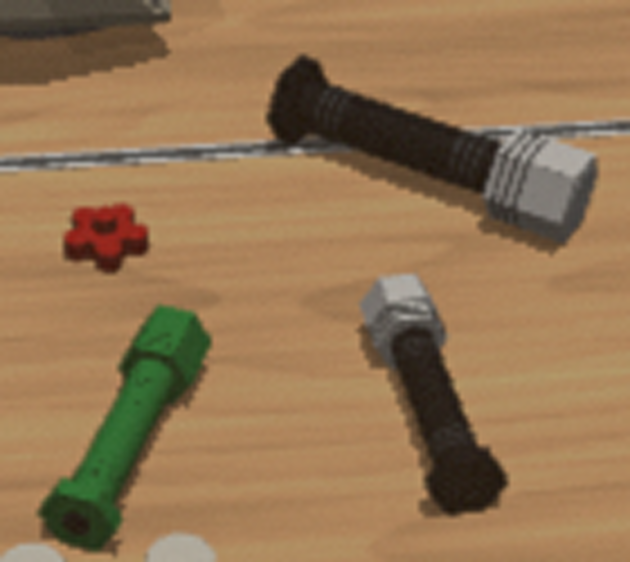

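Candidates in the scene view are the green torch (233,219), the large black one (300,158) and the small black one (301,213). The torch that fits is the small black one: it isn't green, and it's the smaller of the two black ones. The crop confirms it, with the bright hex head at upper left and the black tail cap at lower right. I'll go over the dock first to measure it from close by.

Call:
play_rows --increments '[[1,[35.7,-15.2,-1.5],0],[1,[35.7,-15.2,-1.5],0],[1,[35.7,-15.2,-1.5],0],[1,[35.7,-15.2,-1.5],0],[1,[35.7,-15.2,-1.5],0],[1,[35.7,-15.2,-1.5],0],[1,[35.7,-15.2,-1.5],0],[1,[35.7,-15.2,-1.5],0],[1,[35.7,-15.2,-1.5],0],[1,[35.7,-15.2,-1.5],0],[1,[35.7,-15.2,-1.5],0],[1,[35.7,-15.2,-1.5],0]]'

```text
time: 2.05
tool_pos: [546.6, -244.5, 249.6]
tcp_rot: [180.0, -0.0, 20.0]
ft_force: [-0.0, -1.3, 0.3]
finger_gap: 85.3
grip_force: 0.0
```

Call:
play_rows --increments '[[1,[0,0,0],0.116],[1,[0,0,0],0.116],[1,[0,0,0],0.116],[1,[0,0,0],0],[1,[0,0,0],0]]'

```text
time: 2.47
tool_pos: [545.4, -246.0, 249.2]
tcp_rot: [-180.0, 0.0, 0.3]
ft_force: [0.1, 0.5, -0.4]
finger_gap: 85.2
grip_force: 0.0
```

```bash
cat >> h.py <<'E'
def look(cam,qs,n,minp=.3):
    p=snapshot(cam); save(p,n)
    for q in qs:
        for d in pinpoint(q,p)[:3]:
            if d["p"]>minp: print(cam,q,round(d["p"],2),W(p,d["xyz"]).round(1),np.array(d["xyz"]).round(0))
    return p
E
python3 - <<'E'
from h import *
look("wrist",["dock_seat","dock_clip","dock_block"],"w1")
plan([545,-246,250],90)
E
```

```text
wrist dock_seat 0.84 [ 539.  -247.3   44.4] [  0. -21. 354.]
wrist dock_clip 0.6 [ 506.  -244.5   43. ] [ -3.  10. 364.]
t 2.67 pos [ 545.2 -246.3  249.3] rot [ 1.8e+02 -0.0e+00  1.6e-01] shift [-0.2 -0.3 -0.7]
turn about tool z rad 0.0027 j6 60.6 F [0.8 0.6 0. ] grip 0.0 85.32901574807858
```

View pics/w1.png

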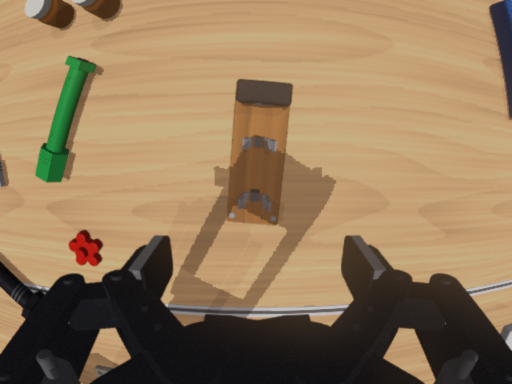

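The wrist view shows the dock with its block at (265,92), the far clip at (255,198) and the near clip at (259,143). Nothing is in the way. I'll get the dock's heading from the base edges, then move a little for a second view.

Call:
play_rows --increments '[[1,[20,0,0],0],[1,[20,0,0],0],[1,[20,0,0],0],[1,[0,0,0],0],[1,[0,0,0],0]]'

```text
time: 3.08
tool_pos: [605.6, -246.0, 248.6]
tcp_rot: [-180.0, 0.1, 0.1]
ft_force: [-0.2, -0.2, -0.1]
finger_gap: 85.3
grip_force: 0.0
```

```bash
cat >> h.py <<'E'
def ray(p,u,v):
    K=np.array(p["intrinsics"]);x=(u-K[0,2])/K[0,0];y=(v-K[1,2])/K[1,1];th=np.hypot(x,y)
    d=np.array([x/th*np.sin(th),y/th*np.sin(th),np.cos(th)]);T=np.array(p["world_from_camera"]);return T[:3,3],T[:3,:3]@d
def atz(p,u,v,z):
    o,d=ray(p,u,v);return o+d*(z-o[2])/d[2]
E
python3 - <<'E'
from h import *
p=look("wrist",["dock_seat","dock_clip","dock_block"],"w2",.2)
a=p["color"][80:300,190:330,::-1];cv2.imwrite("pics/w2c.png",cv2.resize(a,None,fx=2.7,fy=2.7,interpolation=cv2.INTER_CUBIC))
np.save("w2.npy",{k:p[k] for k in("intrinsics","world_from_camera")},allow_pickle=True)
E
```

```text
wrist dock_seat 0.56 [ 538.3 -245.1   42.5] [ -2.  37. 372.]
wrist dock_clip 0.74 [775.  -31.3  -4.5] [-215. -204.  354.]
wrist dock_clip 0.63 [ 506.6 -243.8   44.7] [ -4.  68. 378.]
wrist dock_block 0.56 [ 622.8 -257.8   42.4] [ 11. -44. 349.]
```

View pics/w2c.png

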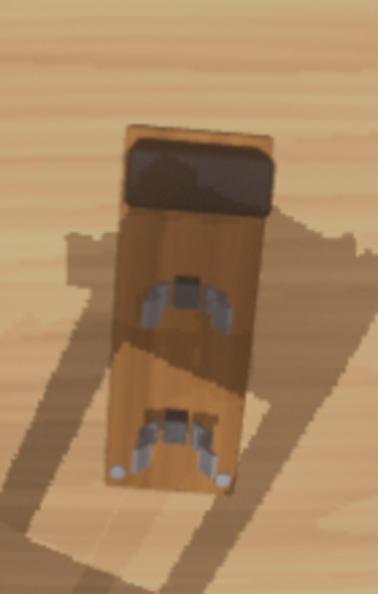

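```bash
python3 - <<'E'
from h import *
p=np.load("w2.npy",allow_pickle=True).item()
f=lambda u,v,z:atz(p,190+u/2.7-.3,80+v/2.7-.3,z).round(1)
c=[f(127,125,12),f(272,136,12),f(232,493,12),f(106,484,12)];print(c)
m0=(c[0]+c[1])/2;m1=(c[2]+c[3])/2;print("len",np.linalg.norm(m0-m1),np.linalg.norm(c[0]-c[1]),"mid",(m0+m1)/2)
for a,b in((c[0],c[3]),(c[1],c[2])): d=a-b;print("yaw",np.degrees(np.arctan2(d[1],d[0])))
print("block front top",f(127,208,72),f(272,216,72))
print("stops",f(187,291,29),f(176,425,29))
# two-view check: base near corners in view 1 at (228,220)-(280,223); triangulate stop z from clip in views
plan([622,229,150],94)
E
```

```text
[array([ 654.3, -221.5,   12. ]), array([ 649.5, -289.8,   12. ]), array([ 462.1, -274.8,   12. ]), array([ 467.2, -207.4,   12. ])]
len 187.81444300159666 68.46845989212844 mid [ 558.275 -248.375   12.   ]
yaw -4.309707731121473
yaw -4.576351621702716
block front top [ 623.9 -225.2   72. ] [ 620.9 -283.7   72. ]
stops [ 578.2 -249.9   29. ] [ 510.  -244.9   29. ]
t 3.28 pos [ 604.7 -246.2  249.5] rot [1.7999e+02 0.0000e+00 5.0000e-02] shift [  17.6 -475.2   99.5]
turn about tool z rad -0.069 j6 63.3 F [-0.2 -0.5  0.4] grip 0.0 85.06846556083649
```

Call:
play_rows --increments '[[1,[1,-39,2],0],[1,[1,-39,2],0],[1,[1,-39,2],0],[1,[1,-39,2],0],[1,[1,-39,2],0],[1,[1,-39,2],0],[1,[1,-39,2],0],[1,[1,-39,2],0],[1,[1,-39,2],0],[1,[1,-39,2],0],[1,[1,-39,2],0],[1,[1,-39,2],0]]'

```text
time: 4.28
tool_pos: [616.5, 223.5, 225.9]
tcp_rot: [-180.0, -0.0, 0.0]
ft_force: [0.1, -0.6, 0.3]
finger_gap: 85.4
grip_force: 0.0
```

Call:
play_rows --increments '[[1,[0,-6,0],-0.07],[1,[0,0,0],0],[1,[0,0,0],0],[1,[0,0,0],0]]'

```text
time: 4.62
tool_pos: [617.1, 226.6, 225.6]
tcp_rot: [180.0, -0.0, 3.9]
ft_force: [-0.6, 0.1, 0.1]
finger_gap: 85.5
grip_force: 0.0
```

```bash
python3 - <<'E'
from h import *
p=look("wrist",["torch_mid","torch_tail","torch_head"],"w3",.2)
np.save("w3.npy",{k:p[k] for k in("intrinsics","world_from_camera")},allow_pickle=True)
plan([621,229,150],94)
E
```

```text
wrist torch_mid 0.71 [622.8 229.7  21.5] [ -4. -33. 350.]
wrist torch_mid 0.57 [629.9  30.7  18.7] [195. -27. 355.]
wrist torch_tail 0.92 [699.4 233.1  21.6] [  -2. -106.  330.]
wrist torch_tail 0.82 [696.5  -8.6  19.9] [239. -88. 337.]
wrist torch_head 0.71 [511.6 224.8  20.8] [ -7.  74. 380.]
wrist torch_head 0.68 [537.8  64.4  19.2] [155.  60. 378.]
wrist torch_head 0.44 [778.6 -31.9  -1.4] [ 268. -171.  336.]
t 4.82 pos [617.3 226.6 225.6] rot [ 1.80e+02 -2.00e-02  3.91e+00] shift [ 3.8 -2.2 75.6]
turn about tool z rad -0.0016 j6 101.8 F [-0.6 -0.4  1. ] grip 0.0 85.48427115776148
```

View pics/w3.png

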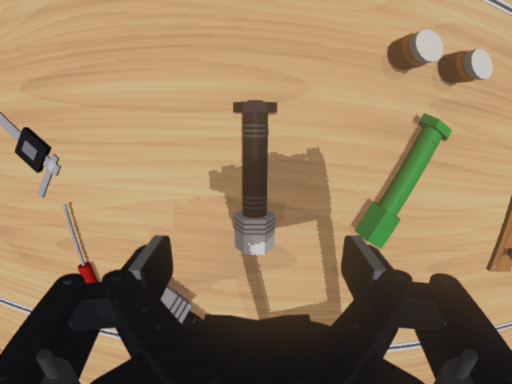

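```bash
python3 - <<'E'
from h import *
p=np.load("w3.npy",allow_pickle=True).item()
f=lambda u,v,z:print(u,v,z,atz(p,u,v,z).round(1))
f(255,101,22);f(255,101,44);f(255,114,44);f(255,114,35);f(255,213,42);f(254.5,254,10);f(254.5,242,44);f(254.5,254,0)
f(243,135,22);f(268,135,22);f(242,200,22);f(267,200,22)
plan([622,229.5,4],94)
E
```

```text
255 101 22 [696.4 232.8  22. ]
255 101 44 [695.7 232.7  44. ]
255 114 44 [681.5 231.7  44. ]
255 114 35 [681.5 231.7  35. ]
255 213 42 [568.7 224.1  42. ]
254.5 254 10 [498.6 220.2  10. ]
254.5 242 44 [532.5 222.2  44. ]
254.5 254 0 [493.4 219.9   0. ]
243 135 22 [656. 244.  22.]
268 135 22 [658.  215.1  22. ]
242 200 22 [577.3 240.6  22. ]
267 200 22 [579.4 210.2  22. ]
t 4.82 pos [617.3 226.6 225.6] rot [ 1.80e+02 -2.00e-02  3.91e+00] shift [  4.8  -2.6 221.6]
turn about tool z rad -0.0016 j6 101.8 F [-0.6 -0.4  1. ] grip 0.0 85.48427115776148
```

Call:
play_rows --increments '[[1,[0.8,-0.2,34],0],[1,[0.8,-0.2,34],0],[1,[0.8,-0.2,34],0],[1,[0.8,-0.2,34],0],[1,[0.8,-0.2,34],0],[1,[0.8,-0.2,22],0.01],[1,[0,0,15],0.005],[1,[0,0,10],0],[1,[0,0,4],0],[1,[0,0,0],0],[1,[0,0,0],0]]'

```text
time: 5.73
tool_pos: [623.0, 229.8, 6.1]
tcp_rot: [-180.0, -0.1, 3.2]
ft_force: [-0.5, 0.6, 0.4]
finger_gap: 85.1
grip_force: 0.0
```

Call:
play_rows --increments '[[-1,[0,0,0],0],[-1,[0,0,0],0],[-1,[0,0,0],0],[-1,[0,0,0],0],[-1,[0,0,0],0],[-1,[0,0,0],0],[-1,[0,0,0],0],[-1,[0,0,0],0],[-1,[0,0,0],0],[-1,[0,0,0],0],[-1,[0,0,0],0],[-1,[0,0,0],0]]' --force 100

```text
time: 6.73
tool_pos: [622.3, 229.7, 5.3]
tcp_rot: [-180.0, -0.1, 3.2]
ft_force: [-1.2, -0.2, 5.7]
finger_gap: 27.3
grip_force: 99.1
```

The gap of 27.3 mm is below the 30 mm diameter, so I'm gripping a little above the axis. I'll regrip lower.

Call:
play_rows --increments '[[0,[0,0,0],0],[0,[0,0,0],0],[0,[0,0,0],0],[0,[0,0,0],0],[0,[0,0,2],0],[0,[0,0,1.5],0],[0,[0,0,0],0],[0,[0,0,0],0]]'

```text
time: 7.4
tool_pos: [621.4, 229.5, 0.4]
tcp_rot: [180.0, 0.0, 3.2]
ft_force: [-0.2, 0.1, 0.7]
finger_gap: 42.6
grip_force: 0.0
```

Call:
play_rows --increments '[[-1,[0,0,0],0],[-1,[0,0,0],0],[-1,[0,0,0],0],[-1,[0,0,0],0],[-1,[0,0,0],0],[-1,[0,0,0],0],[-1,[0,0,0],0],[-1,[0,0,0],0],[-1,[0,0,0],0],[-1,[0,0,0],0]]'

```text
time: 8.23
tool_pos: [621.9, 229.7, 1.1]
tcp_rot: [-180.0, -0.0, 3.2]
ft_force: [-0.8, -0.6, 4.4]
finger_gap: 27.4
grip_force: 98.7
```

Call:
play_rows --increments '[[-1,[0,0,-10],0],[-1,[0,0,-20],0],[-1,[0,0,-30],0],[-1,[0,0,-30],0],[-1,[0,0,-30],0],[-1,[0,0,-20],0],[-1,[0,0,-10],0],[-1,[0,0,0],0],[-1,[0,0,0],0]]'

```text
time: 8.98
tool_pos: [621.3, 229.4, 150.0]
tcp_rot: [180.0, 0.0, 3.2]
ft_force: [-0.8, -0.2, -3.2]
finger_gap: 27.3
grip_force: 98.6
```

```bash
python3 - <<'E'
from h import *
p=look("wrist",["torch_mid","torch_tail","torch_head"],"w4",.2)
R=Ro.from_euler('xyz',sense()["tcp_rot"],degrees=True).as_matrix()
for q in["torch_mid","torch_tail","torch_head"]:
    for d in pinpoint(q,p)[:2]: print(q,round(d["p"],2),"tool",(R.T@(W(p,d["xyz"])-sense()["tool_pos"])).round(1))
plan([541.3,-247.2,130],94+0)
plan([541.3,-247.2,130],85.6)
E
```

```text
wrist torch_mid 0.56 [621.1 229.1 170.9] [ -1.  33. 135.]
wrist torch_mid 0.55 [630.2  29.8  19.3] [199.  -5. 282.]
wrist torch_tail 0.9 [698.3 230.3 168.6] [  2. -42. 117.]
wrist torch_tail 0.75 [697.5  -8.4  20.2] [241. -68. 264.]
wrist torch_tail 0.28 [785.3  46.6   1.1] [ 191. -160.  258.]
wrist torch_head 0.88 [535.6  64.6  19.6] [159.  84. 306.]
torch_mid 0.56 tool [  0.5   0.2 -22.5]
torch_mid 0.55 tool [ -0.9 199.5 129.3]
torch_tail 0.9 tool [ 77.4   3.4 -20.1]
torch_tail 0.75 tool [ 63.9 241.5 128.7]
torch_head 0.88 tool [-93.9 159.7 130.3]
t 9.33 pos [621.  229.4 149.3] rot [1.7997e+02 1.2000e-01 3.2000e+00] shift [-106.1  471.4   19.8]
turn about tool z rad -0.014 j6 102.6 F [ 0.6 -0.5 -2.7] grip 98.61396431922913 27.869864696147538
t 9.33 pos [621.  229.4 149.3] rot [1.7997e+02 1.2000e-01 3.2000e+00] shift [-106.1  471.4   19.8]
turn about tool z rad 0.1326 j6 102.6 F [ 0.6 -0.5 -2.7] grip 98.61396431922913 27.869864696147538
```

View pics/w4.png

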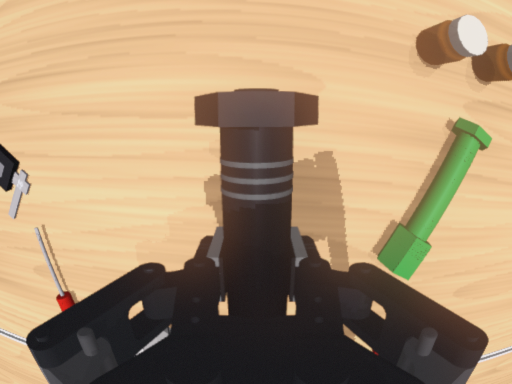

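```bash
python3 - <<'E'
from h import *
p=snapshot("wrist");s=sense();R=Ro.from_euler('xyz',s["tcp_rot"],degrees=True).as_matrix()
for u,v,dz in((262,92,22),(262,127,22),(262,90,22),(196,97,0),(318,97,0),(195,123,0),(318,123,0)):
    print(u,v,(R.T@(atz(p,u,v,s["tool_pos"][2]+21+dz)-s["tool_pos"])).round(1))
E
```

```text
262 92 [ 73.7   2.7 -43.1]
262 127 [ 62.1   2.7 -43.1]
262 90 [ 74.4   2.7 -43.1]
196 97 [ 73.6 -23.6 -21.1]
318 97 [ 73.6  25.8 -21.1]
195 123 [ 62.9 -24.2 -21.1]
318 123 [ 62.9  26.  -21.1]
```

Call:
play_rows --increments '[[-1,[-5,22,0],0],[-1,[-8.8,39,0],0],[-1,[-8.8,39,0],0],[-1,[-8.8,39,0],0],[-1,[-8.8,39,0],0],[-1,[-8.8,39,0],0],[-1,[-8.8,39,0],0],[-1,[-8.8,39,0],0],[-1,[-8.8,39,0],0],[-1,[-8.8,39,0],0],[-1,[-8.8,39,0],0],[-1,[-8.8,39,0],0]]'

```text
time: 10.38
tool_pos: [544.6, -228.3, 150.9]
tcp_rot: [180.0, -0.0, 3.2]
ft_force: [1.7, 0.1, -2.3]
finger_gap: 27.6
grip_force: 98.9
```

Call:
play_rows --increments '[[-1,[-4.5,20,5],0],[-1,[0,0,10],0.07],[-1,[0,0,10],0.063],[-1,[0,0,0],0],[-1,[0,0,0],0],[-1,[0,0,0],0]]'

```text
time: 10.88
tool_pos: [542.1, -246.5, 126.3]
tcp_rot: [180.0, -0.0, -4.3]
ft_force: [-0.0, 0.9, -1.8]
finger_gap: 27.3
grip_force: 99.1
```

```bash
python3 - <<'E'
from h import *
p=look("wrist",["torch_tail","dock_block","dock_seat"],"w5",.2)
plan([541.3,-247.2,60],85.6)
E
```

```text
wrist torch_tail 0.97 [ 615.7 -253.1  147. ] [  0. -38. 116.]
wrist torch_tail 0.86 [276.1 179.8  30.3] [-406.  288.  326.]
wrist torch_tail 0.66 [697.9  -8.   20.8] [-250. -133.  220.]
wrist dock_block 0.81 [ 621.4 -258.2   45. ] [  5. -71. 212.]
t 11.08 pos [ 542.4 -246.5  126.6] rot [ 1.7997e+02 -7.0000e-02 -4.3400e+00] shift [-1.1  0.7 66.6]
turn about tool z rad 0.0011 j6 65.0 F [-0.4  1.  -2.7] grip 99.08701300621033 27.79935351296208
```

View pics/w5.png

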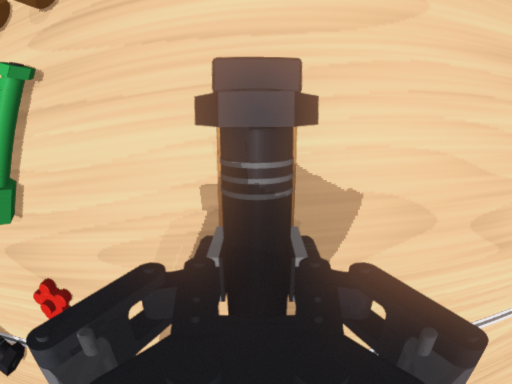

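```bash
python3 - <<'E'
from h import *
p=snapshot("wrist");s=sense();R=Ro.from_euler('xyz',s["tcp_rot"],degrees=True).as_matrix()
for u,v,z in((214,62,72),(300,62,72),(214,58,72),(300,58,72),(212,88,72),(302,88,72)):
    w=atz(p,u,v,z);print(u,v,w.round(1),(R.T@(w-s["tool_pos"])).round(1))
E
```

```text
214 62 [ 645.4 -227.2   72. ] [101.3 -27.1  54.6]
300 62 [ 641.2 -283.4   72. ] [101.3  29.2  54.6]
214 58 [ 648.1 -227.4   72. ] [104.  -27.1  54.6]
300 58 [ 643.9 -283.6   72. ] [104.1  29.2  54.6]
212 88 [ 627.9 -224.5   72. ] [ 83.7 -28.4  54.6]
302 88 [ 623.5 -283.4   72. ] [83.8 30.6 54.6]
```

Aligned over the dock; the wrist picture shows the tail cap (256,108) squarely in front of the block (257,72). Now descending.

Call:
play_rows --increments '[[-1,[-1,0.2,20],0],[-1,[-0.8,0.2,25],0],[-1,[0,0,20],0],[-1,[0,0,10],0],[-1,[0,0,4],0],[-1,[0,0,0],0],[-1,[0,0,0],0]]'

```text
time: 11.72
tool_pos: [540.7, -247.3, 47.9]
tcp_rot: [180.0, -0.1, -4.4]
ft_force: [4.6, -0.6, -0.4]
finger_gap: 27.6
grip_force: 111.1
```

Call:
play_rows --increments '[[-1,[0,0,3],0],[-1,[0,0,3],0],[-1,[0,0,3],0],[-1,[0,0,0],0],[-1,[0,0,0],0]]'

```text
time: 12.13
tool_pos: [541.5, -246.9, 39.7]
tcp_rot: [180.0, -0.2, -4.4]
ft_force: [5.8, 4.8, 7.9]
finger_gap: 27.5
grip_force: 108.5
```

```bash
python3 - <<'E'
from h import *
p=snapshot("wrist");q=snapshot("scene")
a=p["color"][20:330,130:390,::-1];b=cv2.resize(q["color"][160:270,80:190,::-1],None,fx=4.5,fy=4.5,interpolation=cv2.INTER_CUBIC)
a=cv2.resize(a,(int(260*495/310),495));cv2.imwrite("pics/w6.png",np.hstack([a[:,60:360],b])[:, :800])
plan([541,-247,23],85.6);print(sense()["wrist_torque"])
E
```

```text
t 12.23 pos [ 541.7 -246.9   39.9] rot [179.98  -0.19  -4.4 ] shift [-0.7  0.1 16.9]
turn about tool z rad -0.0001 j6 64.9 F [-3.4  4.8  5. ] grip 107.42406606674194 27.346588570682886
[ 0.84640311  1.33955472 -0.10523657]
```

View pics/w6.png

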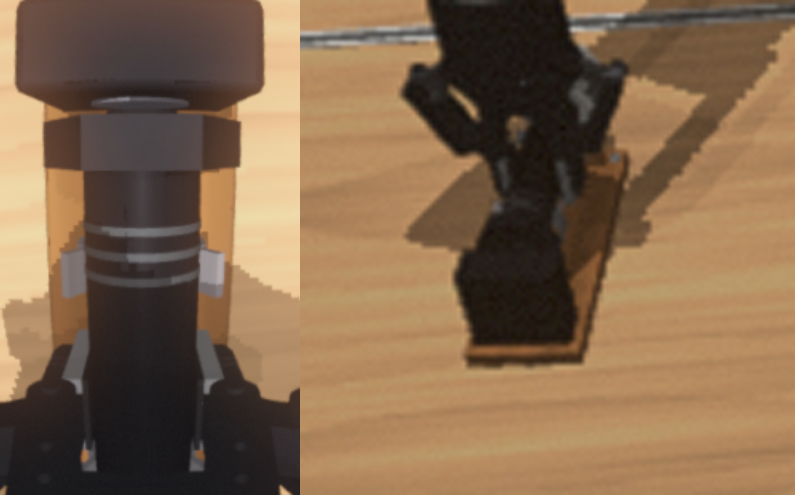

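The picture shows the barrel (142,300) centred between the clip's jaws (74,270 and 212,270), with a small even gap between tail cap and block. Pressing on.

Call:
play_rows --increments '[[-1,[-0.5,0,3],0],[-1,[0,0,3],0],[-1,[0,0,3],0],[-1,[0,0,3],0],[-1,[0,0,0],0],[-1,[0,0,0],0]]' --force 120

```text
time: 12.73
tool_pos: [538.4, -245.9, 24.3]
tcp_rot: [-179.9, 0.1, -4.4]
ft_force: [-1.4, 4.3, -11.4]
finger_gap: 27.5
grip_force: 131.4
```

Call:
play_rows --increments '[[-1,[0,0,2],0],[-1,[0,0,2],0],[-1,[0,0,1],0],[-1,[0,0,0],0],[-1,[0,0,0],0]]'

```text
time: 13.15
tool_pos: [541.7, -246.2, 23.2]
tcp_rot: [-180.0, -0.2, -4.4]
ft_force: [6.9, 10.4, 9.7]
finger_gap: 27.3
grip_force: 133.4
```

Call:
play_rows --increments '[[-1,[0,0,1.5],0],[-1,[0,0,1],0],[-1,[0,0,0],0],[-1,[0,0,0],0]]'

```text
time: 13.48
tool_pos: [543.7, -246.5, 23.1]
tcp_rot: [180.0, -0.4, -4.4]
ft_force: [7.6, 14.4, 19.3]
finger_gap: 27.8
grip_force: 132.3
```

```bash
python3 - <<'E'
from h import *
plan([541,-247,23],85.6);print(sense()["wrist_torque"])
look("wrist",["torch_tail","torch_mid","dock_block"],"w7",.3)
E
```

```text
t 13.48 pos [ 543.7 -246.5   23.1] rot [179.99  -0.44  -4.39] shift [-2.7  0.7  0.1]
turn about tool z rad 0.0002 j6 64.9 F [ 7.6 14.4 19.3] grip 132.27412462234497 27.765524326282122
[ 2.02157151 -3.38577779  0.00494404]
wrist torch_tail 0.78 [ 621.6 -251.4   42.3] [ -2. -43. 116.]
wrist torch_mid 0.64 [ 542.1 -246.8   41.8] [ -1.  34. 137.]
wrist dock_block 0.93 [ 625.7 -253.9   44.9] [  0. -46. 113.]
```

Call:
play_rows --increments '[[-1,[-1,0,1.5],0],[-1,[0,0,1.5],0],[-1,[0,0,0],0],[-1,[0,0,0],0]]'

```text
time: 14.02
tool_pos: [543.2, -246.9, 22.1]
tcp_rot: [180.0, -0.5, -4.5]
ft_force: [-5.9, 16.5, 33.0]
finger_gap: 27.1
grip_force: 126.0
```

Call:
play_rows --increments '[[-1,[0,0,-3],0],[-1,[0,0,-2],0],[0.2,[0,0,0],0],[0.2,[0,0,0],0],[0.2,[0,0,0],0],[0.2,[0,0,0],0],[0.2,[0,0,0],0],[0.2,[0,0,0],0],[0.2,[0,0,0],0]]' --force 20

```text
time: 14.77
tool_pos: [538.4, -246.9, 20.2]
tcp_rot: [180.0, 0.0, -4.4]
ft_force: [0.1, -0.7, 0.1]
finger_gap: 51.4
grip_force: 0.0
```

Call:
play_rows --increments '[[0.3,[0,0,-4],0],[0.3,[0,0,-10],0],[0.3,[0,0,-20],0],[0.3,[0,0,-30],0],[0.3,[0,0,-35],0],[0.3,[0,0,-35],0],[0.3,[0,0,-30],0],[0.3,[0,0,-20],0],[0.3,[0,0,0],0],[0.3,[0,0,0],0]]'

```text
time: 15.6
tool_pos: [539.6, -247.4, 207.3]
tcp_rot: [179.9, -0.2, -4.4]
ft_force: [0.4, -1.0, -0.2]
finger_gap: 55.3
grip_force: 0.0
```

```bash
python3 - <<'E'
from h import *
p=look("wrist",["torch_tail","torch_mid","torch_head","dock_block"],"w8",.3)
q=look("scene",["torch_tail","torch_head"],"s8",.5)
a=cv2.resize(p["color"][20:300,160:350,::-1],None,fx=2,fy=2,interpolation=cv2.INTER_CUBIC)
b=cv2.resize(q["color"][170:254,90:168,::-1],None,fx=5,fy=6.667,interpolation=cv2.INTER_CUBIC)[:560]
cv2.imwrite("pics/c8.png",np.hstack([a,b]))
plan([541,-247,23],85.6)
E
```

```text
wrist torch_tail 0.96 [ 616.3 -255.4   45.6] [  1. -89. 291.]
wrist torch_tail 0.91 [276.1 180.9  31.2] [-408.  267.  401.]
wrist torch_tail 0.63 [699.1  -8.8  19.9] [-252. -157.  299.]
wrist torch_mid 0.97 [631.2  25.8  18.3] [-281.  -90.  318.]
wrist torch_mid 0.74 [ 540.5 -246.4   42.1] [ -2. -16. 314.]
wrist torch_mid 0.31 [408.8  31.5  -1.3] [-270.  120.  395.]
wrist torch_head 0.79 [534.4  64.6  16.5] [-312.    6.  346.]
wrist torch_head 0.77 [ 430.7 -237.8   43.8] [ -3.  90. 341.]
wrist dock_block 0.67 [ 624.1 -258.    46.1] [  3. -97. 288.]
scene torch_tail 0.95 [ 615.9 -254.2   43.7] [-348.   67. 1086.]
scene torch_tail 0.7 [702.6  -6.1  25.4] [ -91.  120. 1057.]
scene torch_tail 0.6 [275.8 183.1  29. ] [  46. -174. 1393.]
scene torch_head 0.93 [ 434.2 -237.2   46.5] [-352.  -55. 1222.]
scene torch_head 0.73 [532.1  68.6  22.8] [ -37.    6. 1194.]
scene torch_head 0.55 [424.6 373.6  31.6] [ 253.  -92. 1299.]
t 16.0 pos [ 538.  -246.6  203.2] rot [-1.7996e+02  9.0000e-02 -4.4200e+00] shift [  3.3   0.3 180.2]
turn about tool z rad -0.0004 j6 64.8 F [ 0.2  0.2 -0.3] grip 0.0 55.490089004865986
```

View pics/c8.png

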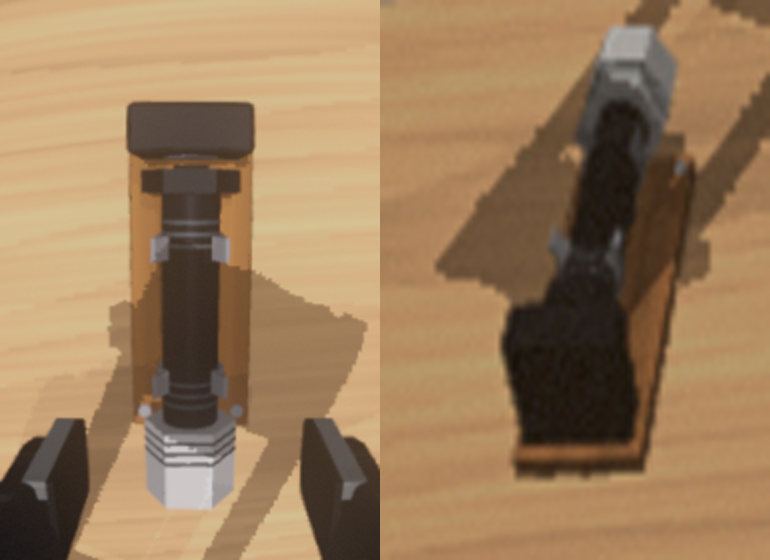

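The left half shows the torch between both jaw pairs (160-220,247 and 160-220,383), with the tail cap (190,180) facing the block (190,130). The torch is level at z≈44 and the gap is about 8 mm. The gripper is clear and the other things haven't moved.

```bash
python3 -c "
from bench import *
print(hand_in())"
```

```text
the job is handed in; nothing more can be done
None
```

The torch is on the dock, pressed home in both clips with its tail cap about 8 mm from the charging block by my measurement; I let go, left everything else alone, and handed the job in at about 16 s of the 46 s, with no verdict returned.

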